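# Put the swapped contact heads back in their test cradles

### The arm

A 6-joint arm with a two-finger parallel gripper is mounted at the origin on a cart in front of the work surface, level with it; the furniture and walls round the work are solid. World frame = base frame: x ahead of the robot, y to its left, z up, the work surface at z = 0. Lengths are in mm, angles in rad, forces in N, time in s.
With the tool pointing down it reaches from about 350 to 950 mm from the base axis. Payload 17.4 kg.
Tool frame: the origin (TCP) lies at the very end of the fingers, on their centre line; the grasp point (between the pads) lies 19 mm behind it; z points along the fingers, y is the line along which they close (so a half turn about z gives the same grasp; the last joint's range is limited). The gripper opens to 93 mm and grips with 3 to 60 N. Pads are 15 mm wide; open, the fingers measure 128 mm over their backs; the gripper's body (75 mm by 188 mm) begins 65 mm behind the grasp point.
Start: joints at [1.15, 0.116, 1.442, -0, 1.584, -0.038], TCP at [252.134, 626.148, 218.646] pointing down, gripper open.
Joint ranges: [-2.83, 2.83], [-0.83, 2.19], [0.07, 2.5], [-1.14, 4.28], [0.01, 3], [-2.97, 2.97]. Speed limits (rad/s): [1.89, 1.89, 2.22, 3.14, 3.14, 3.14].

### API

Orientations are given as a unit quaternion [x, y, z, w].
In Python, from bench import robot, grab_frame, get_calibration, order, silhouettes, tip_of gives the robot as it stands.
- The arm moves only by the shell command python3 -m handwheel 'ROWS' [OPENING] [FORCE]. ROWS is JSON, a list of rows, each a list of 2 entries, a list of its own where there are three numbers: the shift along the tool's x, y, z in mm, then the turn about the tool's z in rad. A call has exactly 10 rows; each row shifts and turns the commanded pose from where the row before left it, along the tool's axes as they then stand; what a row does not reach is not made up. A row lasts 1/10 s, in which the tool goes at most 50 mm and 8.59 degrees, less where a joint would pass 70% of its speed; a pose out of reach is approached as far as the arm can. A call with a gripper value outside its range is refused whole. OPENING is the finger opening in mm, from 0 to 93, set as the call begins (- or left out, the last holds). The fingers move at their own pace and stop on an object; FORCE is the grip in N (left out, the last holds). Time passes only in rows, so rows that do not move let the fingers close, or fill a call up. It gives the time, the measured TCP pose, the force, the opening and the grip force at its end, in the units of the state.
- robot.sense(): the state, without advancing time (a new reading comes with each control period).
- grab_frame(name): name is "scene" or "top"; returns (picture, depth): 400x640x3 uint8, blue, green, red; 400x640 float32, mm along the optical axis (not along the pixel's ray), 0 where there is no reading.
- get_calibration(name): a dict with "K" (3x3 intrinsics, pixels), "xyz" and "rotation" of the camera in the world. Camera axes: x right, y up, looking along -z (the intrinsics and any distortion apply to the point x, -y, -z); pixel columns grow to the right and rows downward; lengths in mm; the calibration is good to about 2 mm. A picture is of the moment at which its call begins. get_calibration takes no time and is no camera call.
- order.job_done(): hands the job in; it is judged then, once.
Trained networks look in the newest picture that a camera, given by its name, has taken for a name from the list of things; names that differ only in an ending like _2 or _b are one class to them, and where a whole thing is asked for, a point or a joint stands for the part that bears it (a point fixed in the world has none). Each returns a list of dicts, best first, with "score" (0 to 1); they miss things now and then, are a little off and sometimes report something else, mostly with a low value. They report only what shows in the picture. A call takes as long as a camera call.
- silhouettes(camera, name): "region" (400x640 bool, what is visible of it) and "bbox" ([centre column, centre row, width, height] in pixels, round what is visible of it).
- tip_of(camera, name): "pixel" ([column, row] in pixels: a listed point, or the origin of a listed thing).
The state is a dict: "time_s": time; "joint_positions": joint angles; "qvel": joint speeds; "tau": joint torques, N m; "ee_pos": TCP position; "eef_rot": TCP orientation; "force": force on the tool from outside, world axes, zero at the start; "ft_torque": the same for the moment, N m; "gripper_width": finger opening in mm; "grip_force": force on a finger pad.
Only numpy, scipy, OpenCV 4.12 (cv2) and the standard library are available. Lean on these libraries where they do the work, as an engineer would, in place of code of your own. Each camera call takes 0.05 s, during which the arm holds its last target. There are 200 camera calls.

### The job

After cleaning, the three contact heads of the lead tester were put back in the wrong cradles. Put each head in the cradle whose lead rest has its shape (wide block to the wide channel, slim block to the narrow channel, round one to the half-round trough), fully down between the corner guides with its contact pins facing the lead rest; the spare seat without a rest is there to park one meanwhile. Keep the heads upright and leave the spool, the bottle and the tape roll where they are.

Things in the scene. Friction and masses are not known exactly. Their poses are not given: they have to be found in the camera images.
- head_wide: Loose head, 0.25 kg: steel foot 60 (x) x 70 (y) x 10 mm and grey body a wide block 38 (x) x 50 mm (y), 66 mm high in all. Origin: centre of the foot's underside, z up; brass contact pins face -x, steel signal socket +x. Grasp the body from above across y, fingertips at least 22 mm above the origin (clear of the guides).
- head_slim: Loose head, 0.25 kg: steel foot 60 (x) x 70 (y) x 10 mm and grey body a slim block 46 (x) x 20 mm (y), 66 mm high in all. Origin: centre of the foot's underside, z up; brass contact pins face -x, steel signal socket +x. Grasp the body from above across y, fingertips at least 22 mm above the origin (clear of the guides).
- head_round: Loose head, 0.25 kg: steel foot 60 (x) x 70 (y) x 10 mm and grey body an upright cylinder 36 mm across with a snout to -x, 66 mm high in all. Origin: centre of the foot's underside, z up; brass contact pins face -x, steel signal socket +x. Grasp the body from above across y, fingertips at least 22 mm above the origin (clear of the guides).
- dock_wide: Cradle for the wide head, fixed; base plate 136 x 96 x 8 mm, origin under its centre. Seat centre at x=+22 mm, y=0, 8 mm up; four corner guides: 64 (x) x 74 mm (y) clear, flaring up to 24 mm above the bench, catch a head up to 7 mm off. Lead rest at x=-64..-30: wide channel 48 mm between cheeks, 54 mm above the bench. Pins of the seated head face it.
- dock_slim: Cradle for the slim head, fixed; base plate 136 x 96 x 8 mm, origin under its centre. Seat centre at x=+22 mm, y=0, 8 mm up; four corner guides: 64 (x) x 74 mm (y) clear, flaring up to 24 mm above the bench, catch a head up to 7 mm off. Lead rest at x=-64..-30: narrow channel 17 mm between cheeks, 54 mm above the bench. Pins of the seated head face it.
- dock_round: Cradle for the round head, fixed; base plate 136 x 96 x 8 mm, origin under its centre. Seat centre at x=+22 mm, y=0, 8 mm up; four corner guides: 64 (x) x 74 mm (y) clear, flaring up to 24 mm above the bench, catch a head up to 7 mm off. Lead rest at x=-64..-30: half-round trough of 33 mm bore, 48 mm above the bench. Pins of the seated head face it.
- dock_spare: Spare seat without a lead rest, empty at the start, free to park a head; fixed; base plate 92 x 96 x 8 mm, origin under its centre. Seat centre at x=+0 mm, y=0, 8 mm up; four corner guides: 64 (x) x 74 mm (y) clear, flaring up to 24 mm above the bench, catch a head up to 7 mm off. 
- wire_spool: Bystander: loose black wire spool standing on end, 68 mm across, 51 mm high, origin under its centre. Leave it where it stands.
- spirit_bottle: Bystander: loose white pump bottle, 64 mm across, 124 mm high, origin under its centre. Leave it where it stands.
- tape_roll: Bystander: loose roll of black tape lying flat, 64 mm across, 18 mm high, origin under its centre. Leave it where it lies.

How it is judged (in metres and radians):
At the end, for the whole second after the job is handed in: Each head stands in the cradle of its own shape: its origin within 5 mm of the seat centre along the plate's x and y, its foot down on the plate (within 2.5 mm), upright within 0.05 rad, contact pins toward the lead rest, released and at rest (x of head_wide in the frame of dock_wide between 0.017 and 0.027 m and y of head_wide in the frame of dock_wide between -0.005 and 0.005 m and z of head_wide in the frame of dock_wide below 0.0105 m and x of dock_wide in the frame of head_wide below -0.015 m and angle between each of head_wide, head_slim, head_round's own z axis and vertical below 0.05 rad and linear speed of each of head_wide, head_slim, head_round below 0.01 m/s and angular speed of each of head_wide, head_slim, head_round below 0.1 rad/s and x of head_slim in the frame of dock_slim between 0.017 and 0.027 m and y of head_slim in the frame of dock_slim between -0.005 and 0.005 m and z of head_slim in the frame of dock_slim below 0.0105 m and x of dock_slim in the frame of head_slim below -0.015 m and x of head_round in the frame of dock_round between 0.017 and 0.027 m and y of head_round in the frame of dock_round between -0.005 and 0.005 m and z of head_round in the frame of dock_round below 0.0105 m and x of dock_round in the frame of head_round below -0.015 m); the robot touches nothing.
It fails at once if a head is tipped by more than about 35 degrees (angle between any of head_wide, head_slim, head_round's own z axis and vertical above 0.6 rad).
It fails at once if the spool, the bottle or the tape roll is pushed more than 3 cm (distance of any of wire_spool, spirit_bottle, tape_roll from where it was at the start of the episode above 0.03 m).
It also fails if it takes over 112 s, if anything falls off the work surface, if the arm or the gripper's body presses on something with over 40 N, if the wrist force passes 120 N, or if a joint passes its speed limit or range.

## Working session

There is one attempt and no reset: what is moved stays moved. The work goes in short steps, Python scripts to look and compute and a shell command to move; the robot and the scene stay as the last step left them, time stands still between calls to the robot, and variables do not carry over. Pictures are saved under pics/ and viewed, at most 14 in all, crops included, and the job is handed in when it is done.

```bash
mkdir -p pics
cat > h.py <<'E'
import numpy as np, cv2
from bench import robot, grab_frame, get_calibration, order, silhouettes, tip_of
from scipy.spatial.transform import Rotation as R
def cal(n):
    c=get_calibration(n); r=np.array(c["rotation"],float)
    if r.size==4: r=R.from_quat(r).as_matrix()
    return np.array(c["K"]),np.array(c["xyz"]),r.reshape(3,3)
def cloud(n,d):
    K,t,r=cal(n); v,u=np.mgrid[:400,:640]
    p=np.stack([(u-K[0,2])/K[0,0]*d,-(v-K[1,2])/K[1,1]*d,-d],-1)
    return p@r.T+t
E
python3 - <<'E'
from h import *
for n in("scene","top"):
    c=get_calibration(n);print(n,c)
    p,d=grab_frame(n);cv2.imwrite(f"pics/{n}0.png",p);np.save(n,d)
    P=cloud(n,d)
    for o in["head_wide","head_slim","head_round","dock_wide","dock_slim","dock_round","dock_spare","wire_spool","spirit_bottle","tape_roll"]:
        s=silhouettes(n,o);t=tip_of(n,o)
        print(o,[(round(x["score"],2),np.round(x["bbox"]).tolist(),np.round(np.median(P[x["region"]&(d>0)],0)).tolist()) for x in s[:3]],[(round(x["score"],2),np.round(x["pixel"]).tolist()) for x in t[:3]])
print(robot.sense())
E
```

```text
scene {'K': array([[389.2676795 ,   0.        , 318.89752096],
       [  0.        , 389.2676795 , 195.22193431],
       [  0.        ,   0.        ,   1.        ]]), 'xyz': array([  22.27173   , -430.35965095,  648.67897978]), 'rotation': array([ 0.35566653, -0.17819761, -0.4129447 ,  0.81928237])}
head_wide [(0.9, [242.0, 162.0, 32.0, 38.0], [518.0, 186.0, 47.0])] [(0.92, [241.0, 169.0])]
head_slim [(0.76, [371.0, 203.0, 35.0, 35.0], [589.0, -158.0, 18.0])] [(0.86, [369.0, 214.0])]
head_round [(0.64, [281.0, 192.0, 38.0, 35.0], [498.0, 30.0, 25.0])] [(0.62, [281.0, 196.0])]
dock_wide [(0.66, [275.0, 209.0, 65.0, 43.0], [448.0, 27.0, 13.0]), (0.16, [440.0, 227.0, 29.0, 24.0], [642.0, -296.0, 15.0])] [(0.78, [280.0, 203.0])]
dock_slim [(0.67, [236.0, 178.0, 61.0, 38.0], [469.0, 172.0, 8.0])] [(0.96, [235.0, 174.0])]
dock_round [(0.96, [367.0, 218.0, 61.0, 61.0], [544.0, -169.0, 8.0])] [(0.58, [278.0, 208.0])]
dock_spare [(0.91, [406.0, 284.0, 58.0, 54.0], [474.0, -309.0, 7.0]), (0.28, [313.0, 257.0, 32.0, 41.0], [401.0, -136.0, 44.0])] [(0.92, [408.0, 286.0]), (0.73, [242.0, 170.0])]
[... 1765 characters left out ...]
ositions': array([ 1.15022338e+00,  1.15984376e-01,  1.44155675e+00,  1.68400742e-05,
        1.58405039e+00, -3.78124053e-02]), 'qvel': array([-2.50512316e-04,  1.28629738e-03,  2.15241478e-03, -8.55628592e-04,
        7.73284008e-05,  1.05577258e-03]), 'tau': array([ 4.79747308e-03, -7.21018982e+01, -6.22740269e+01,  7.82182720e-02,
        1.84228714e-02,  2.85083377e-05]), 'ee_pos': array([252.11432695, 626.15543159, 218.6835489 ]), 'eef_rot': array([ 1.90214038e-01,  9.81742644e-01,  2.46699678e-06, -8.06984242e-06]), 'force': array([-0.06743935, -0.27636542,  0.65418667]), 'ft_torque': array([-0.01946613, -0.01463393, -0.00875679]), 'grip_force': 0.0, 'gripper_width': 93.1761126788309}
```

Run:
```python
from h import *
p=cv2.imread("pics/top0.png");d=np.load("top.npy")
cv2.imwrite("pics/a.png",cv2.resize(p[120:270,190:450],None,fx=3,fy=3,interpolation=cv2.INTER_CUBIC))
p=cv2.imread("pics/scene0.png")
cv2.imwrite("pics/b.png",cv2.resize(p[110:320,190:460],None,fx=2.8,fy=2.8,interpolation=cv2.INTER_CUBIC))
```

```text
(no output)
```

View pics/a.png

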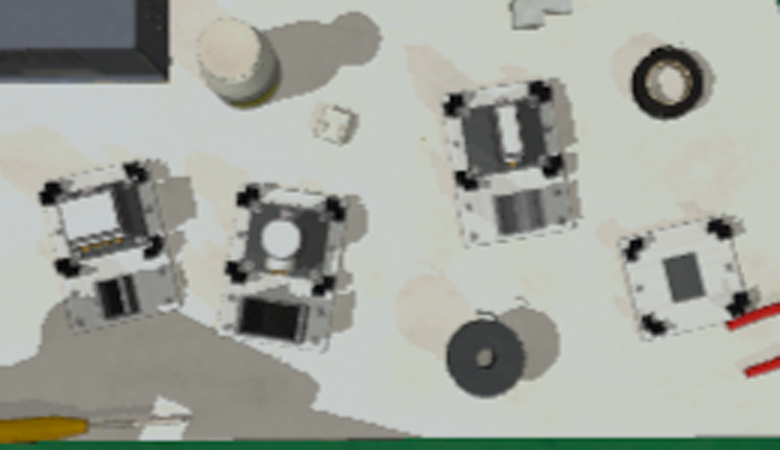

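View pics/b.png

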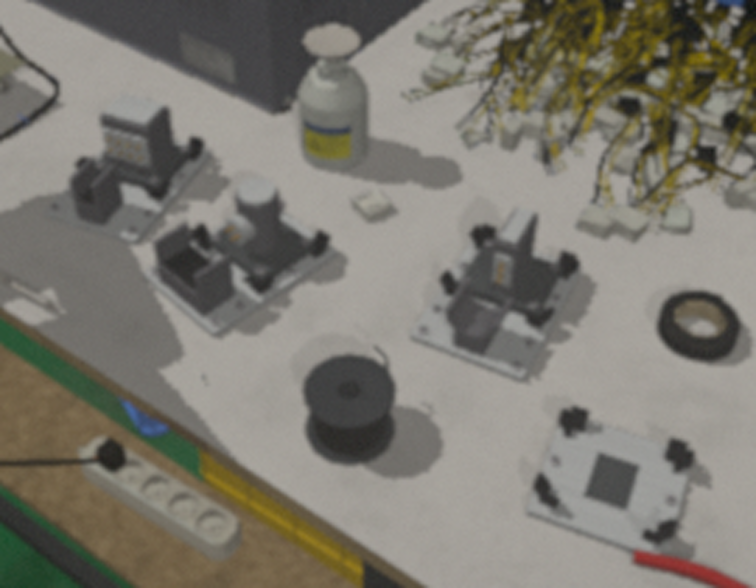

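Run:
```python
from h import *
p=cv2.imread("pics/top0.png");d=np.load("top.npy");P=cloud("top",d);K,t,r=cal("top")
def onz(u,v,z):
    q=r@np.array([(u-K[0,2])/K[0,0],-(v-K[1,2])/K[1,1],-1]);return (t+q*(z-t[2])/q[2])[:2]
crop=lambda x,y:(190+x/3,120+y/3)
v=cv2.GaussianBlur(p,(3,3),0).max(2)
g={"slim":[(50,190),(135,170),(67,266),(152,246)],"wide":[(248,194),(336,207),(236,271),(323,282)],"round":[(454,104),(540,91),(467,180),(551,165)],"spare":[(631,246),(718,228),(652,323),(740,302)]}
print("bench z",np.median(P[150:160,310:330,2]),np.median(P[205:215,380:390,2]))
for n,L in g.items():
    C=[];Z=[]
    for x,y in L:
        u,w=crop(x,y);m=np.zeros_like(v,bool)
        for a in range(int(w)-5,int(w)+7):
            for b in range(int(u)-5,int(u)+7):
                if np.hypot(a-w,b-u)<5.5: m[a,b]=p[a,b].max()<50
        a,b=np.nonzero(m);C.append(onz(b.mean(),a.mean(),18));Z.append((m.sum(),np.round(P[m][:,2].max())))
    C=np.array(C);ex=C[0]+C[1]-C[2]-C[3];ey=C[0]+C[2]-C[1]-C[3]
    y1=np.arctan2(ex[1],ex[0]);y2=np.arctan2(-ey[0],ey[1])
    print(n,C.mean(0).round(1),"yaw",round(y1,3),round(y2,3),"dims",np.round([np.hypot(*ex)/2,np.hypot(*ey)/2],1),Z)
# plate fit
for n,c in {"slim":(487,187),"wide":(468,45),"round":(559,-155),"spare":(478,-310)}.items():
    rg=silhouettes("top","dock_"+n)[0]["region"];q=P[rg&(P[...,2]<13)&(P[...,2]>3)][:,:2].astype(np.float32)
    print(n,cv2.minAreaRect(q),np.median(P[rg&(P[...,2]<13)&(P[...,2]>3)][:,2]))
for n in("wide","slim","round"):
    rg=silhouettes("top","head_"+n)[0]["region"];q=P[rg&(P[...,2]>55)][:,:3].astype(np.float32)
    print(n,np.median(q[:,2]),cv2.minAreaRect(q[:,:2].copy()))
print(robot.sense()["time_s"])
```

```text
bench z 1.4893813900197301 1.3317314613399276
slim [531.4 201.5] yaw 0.227 0.225 dims [67.1 77.3] [(np.int64(34), np.float64(29.0)), (np.int64(25), np.float64(1247.0)), (np.int64(27), np.float64(25.0)), (np.int64(20), np.float64(26.0))]
wide [512.   40.8] yaw -0.158 -0.15 dims [67.3 77.6] [(np.int64(27), np.float64(30.0)), (np.int64(27), np.float64(1247.0)), (np.int64(24), np.float64(29.0)), (np.int64(21), np.float64(28.0))]
round [ 603.8 -150. ] yaw 0.153 0.157 dims [67.5 77.3] [(np.int64(24), np.float64(27.0)), (np.int64(29), np.float64(27.0)), (np.int64(25), np.float64(26.0)), (np.int64(25), np.float64(25.0))]
spare [ 479.1 -308.4] yaw 0.227 0.226 dims [68.7 77. ] [(np.int64(20), np.float64(25.0)), (np.int64(28), np.float64(27.0)), (np.int64(22), np.float64(27.0)), (np.int64(30), np.float64(25.0))]
slim ((509.280029296875, 195.5759735107422), (136.313232421875, 97.88745880126953), 13.081429481506348) 8.284071416386723
wide ((489.5620422363281, 43.51197052001953), (99.0009994506836, 136.842041015625), 82.05030822753906) 8.043893843406522
round ((581.9649047851562, -154.0836944580078), (137.79029846191406, 95.75627899169922), 8.831871032714844) 7.9922013597101795
spare ((477.8471374511719, -310.6611328125), (95.05247497558594, 101.5821762084961), 14.894464492797852) 8.105101360207073
wide 72.69168 ((510.72467041015625, 85.17057037353516), (292.1648254394531, 52.49515151977539), 80.3543701171875)
slim 72.25806 ((536.880859375, -117.21568298339844), (40.12747573852539, 193.8123016357422), 62.332550048828125)
round 72.88733 ((482.1474609375, 5.844715118408203), (121.86251068115234, 39.84359359741211), 52.03657913208008)
2.45
```

```bash
cat > plan.py <<'E'
import sys
from h import *
S={"slim":(531,201,.227),"wide":(511.7,40.5,-.155),"round":(603.8,-150.3,.155),"spare":(478.6,-309.3,.226)}
n,z=sys.argv[1],float(sys.argv[2]); x,y,w=S[n]
s=robot.sense();M=R.from_quat(s["eef_rot"]).as_matrix();ph=np.arctan2(M[1,1],M[0,1]);tg=np.pi/2+w
turn=(ph-tg+np.pi/2)%np.pi-np.pi/2; f=ph-turn
D=np.array([x,y,z])-s["ee_pos"]
print("pos",s["ee_pos"].round(1),"turn",round(turn,3),"then tool dx %.1f dy %.1f dz %.1f"%(D[:2]@[-np.sin(f)*np.sign(np.cross(M[:2,1],M[:2,0])),np.cos(f)*np.sign(np.cross(M[:2,1],M[:2,0]))],D[:2]@[np.cos(f),np.sin(f)],-D[2]),"w",round(s["gripper_width"],1),"F",s["force"].round(1),"gf",round(s["grip_force"],1),"t",s["time_s"],"j6",s["joint_positions"][5].round(2),"tilt",np.round(M[2,2],4))
E
python3 plan.py wide 130; python3 -c "
from h import *
P=cloud('top',np.load('top.npy'));print(P[125:145:6,195:245:12].round())"
```

```text
pos [252.1 626.2 218.6] turn -0.228 then tool dx -346.9 dy -538.6 dz 88.6 w 93.4 F [ 0.1 -0.6 -1.2] gf 0.0 t 2.45 j6 -0.04 tilt -1.0
[[[677. 231. 189.]
  [677. 204. 188.]
  [677. 177. 188.]
  [676. 150. 188.]
  [697. 140.  85.]]

 [[663. 232. 187.]
  [663. 204. 188.]
  [663. 177. 187.]
  [662. 149. 190.]
  [683. 141.  80.]]

 [[657. 243. 145.]
  [658. 216. 140.]
  [657. 187. 142.]
  [657. 159. 142.]
  [668. 141.  80.]]

 [[657. 267.  57.]
  [656. 235.  64.]
  [656. 204.  64.]
  [657. 176.  54.]
  [653. 140.  81.]]]plan.py:8: DeprecationWarning: Arrays of 2-dimensional vectors are deprecated. Use arrays of 3-dimensional vectors instead. (deprecated in NumPy 2.0)
  print("pos",s["ee_pos"].round(1),"turn",round(turn,3),"then tool dx %.1f dy %.1f dz %.1f"%(D[:2]@[-np.sin(f)*np.sign(np.cross(M[:2,1],M[:2,0])),np.cos(f)*np.sign(np.cross(M[:2,1],M[:2,0]))],D[:2]@[np.cos(f),np.sin(f)],-D[2]),"w",round(s["gripper_width"],1),"F",s["force"].round(1),"gf",round(s["grip_force"],1),"t",s["time_s"],"j6",s["joint_positions"][5].round(2),"tilt",np.round(M[2,2],4))
```

```bash
sed -i '1i import warnings;warnings.simplefilter("ignore")' plan.py
python3 -m handwheel '[[[0,0,0],-0.114],[[0,0,0],-0.114],[[-19,-30,0],0],[[-19,-30,0],0],[[-19,-30,0],0],[[-19,-30,0],0],[[-19,-30,0],0],[[-19,-30,0],0],[[-19,-30,0],0],[[-19,-30,0],0]]' 93 30
python3 -m handwheel '[[[-19,-30,0],0],[[-19,-30,0],0],[[-19,-30,0],0],[[-19,-30,0],0],[[-19,-30,0],0],[[-19,-30,0],0],[[-19,-30,0],0],[[-19,-30,0],0],[[-10,-20,0],0],[[0,0,0],0]]'
python3 plan.py wide 130
```

```text
time_s: 3.45
ee_pos: [365.6, 364.3, 218.8]
eef_rot: [0.077, 0.997, 0.0, 0.0]
force: [-0.4, -0.2, 0.4]
gripper_width: 93.0
grip_force: 0.0
time_s: 4.45
ee_pos: [485.9, 81.6, 218.6]
eef_rot: [0.079, 0.997, -0.0, 0.0]
force: [-0.7, 0.5, 0.1]
gripper_width: 93.0
grip_force: 0.0
pos [485.9  81.6 218.6] turn -0.003 then tool dx -31.9 dy -36.6 dz 88.6 w 93.0 F [-0.7  0.5  0.1] gf 0.0 t 4.45 j6 -1.3 tilt -1.0
```

```bash
python3 -m handwheel '[[[-16,-18,0],0],[[-16,-18.6,10],0],[[0,0,20],0],[[0,0,30],0],[[0,0,28],0],[[0,0,0],0],[[0,0,0],0],[[0,0,0],0],[[0,0,0],0],[[0,0,0],0]]'
python3 plan.py wide 36
```

```text
time_s: 5.45
ee_pos: [511.6, 42.7, 131.7]
eef_rot: [0.077, 0.997, 0.0, 0.001]
force: [0.5, 0.5, -0.1]
gripper_width: 93.0
grip_force: 0.0
pos [511.6  42.7 131.7] turn 0.0 then tool dx -0.4 dy -2.2 dz 95.7 w 93.0 F [ 0.5  0.5 -0.1] gf 0.0 t 5.45 j6 -1.38 tilt -1.0
```

```bash
python3 -m handwheel '[[[0,-2,10],0],[[0,0,20],0],[[0,0,20],0],[[0,0,20],0],[[0,0,15],0],[[0,0,10.7],0],[[0,0,0],0],[[0,0,0],0],[[0,0,0],0],[[0,0,0],0]]'
python3 -m handwheel '[[[0,0,0],0],[[0,0,0],0],[[0,0,0],0],[[0,0,0],0],[[0,0,0],0],[[0,0,0],0],[[0,0,0],0],[[0,0,0],0],[[0,0,0],0],[[0,0,0],0]]' 10 30
python3 plan.py wide 150
```

```text
time_s: 6.45
ee_pos: [511.4, 40.7, 35.8]
eef_rot: [0.077, 0.997, 0.0, 0.001]
force: [-0.9, -0.1, -1.3]
gripper_width: 93.1
grip_force: 0.0
time_s: 7.45
ee_pos: [511.0, 40.6, 34.9]
eef_rot: [0.077, 0.997, 0.0, -0.0]
force: [0.8, -0.7, -0.5]
gripper_width: 35.4
grip_force: 30.0
pos [511.   40.6  34.9] turn 0.0 then tool dx -0.8 dy -0.0 dz -115.1 w 35.4 F [ 0.8 -0.7 -0.5] gf 30.0 t 7.45 j6 -1.39 tilt -1.0
```

```bash
python3 -m handwheel '[[[0,0,-5],0],[[0,0,-10],0],[[0,0,-20],0],[[0,0,-20],0],[[0,0,-20],0],[[0,0,-20],0],[[0,0,-15],0],[[0,0,-5],0],[[0,0,0],0],[[0,0,0],0]]'
python3 plan.py spare 150
```

```text
time_s: 8.45
ee_pos: [510.6, 40.6, 149.1]
eef_rot: [0.077, 0.997, -0.0, -0.001]
force: [0.5, 0.4, -1.9]
gripper_width: 35.5
grip_force: 30.0
pos [510.6  40.6 149.1] turn -0.381 then tool dx 109.6 dy -333.9 dz -0.9 w 35.5 F [ 0.5  0.4 -1.9] gf 30.0 t 8.45 j6 -1.39 tilt -1.0
```

```bash
python3 -m handwheel '[[[0,0,0],-0.095],[[0,0,0],-0.095],[[0,0,0],-0.095],[[0,0,0],-0.096],[[4,-12,0],0],[[8,-24,0],0],[[8,-24,0],0],[[8,-24,0],0],[[8,-24,0],0],[[8,-24,0],0]]'
python3 -m handwheel '[[[8,-24,0],0],[[8,-24,0],0],[[8,-24,0],0],[[8,-24,0],0],[[8,-24,0],0],[[8,-24,0],0],[[8,-24,0],0],[[8,-24,0],0],[[5,-15,0],0],[[0,0,0],0]]'
python3 plan.py spare 60
```

```text
time_s: 9.45
ee_pos: [497.0, -99.5, 149.3]
eef_rot: [-0.111, 0.994, 0.0, -0.0]
force: [0.6, 0.6, -2.0]
gripper_width: 35.4
grip_force: 30.0
time_s: 10.45
ee_pos: [476.1, -316.7, 149.2]
eef_rot: [-0.111, 0.994, 0.0, -0.0]
force: [-0.7, 0.5, -2.7]
gripper_width: 35.5
grip_force: 30.0
pos [ 476.1 -316.7  149.2] turn -0.003 then tool dx -4.1 dy 6.6 dz 89.2 w 35.5 F [-0.7  0.5 -2.7] gf 30.0 t 10.45 j6 -2.42 tilt -1.0
```

```bash
python3 -m handwheel '[[[-4,6.5,0],0],[[0,0,20],0],[[0,0,25],0],[[0,0,25],0],[[0,0,19],0],[[0,0,0],0],[[0,0,0],0],[[0,0,0],0],[[0,0,0],0],[[0,0,0],0]]'
python3 plan.py spare 35.5
python3 -c "
from h import *
p,d=grab_frame('top');cv2.imwrite('pics/c.png',cv2.resize(p[120:270,340:470],None,fx=4,fy=4,interpolation=cv2.INTER_CUBIC))"
```

```text
time_s: 11.45
ee_pos: [479.6, -307.9, 61.8]
eef_rot: [-0.113, 0.994, -0.0, 0.0]
force: [0.2, -1.0, -1.8]
gripper_width: 35.6
grip_force: 30.0
pos [ 479.6 -307.9   61.8] turn 0.0 then tool dx 1.3 dy -1.1 dz 26.3 w 35.6 F [ 0.2 -1.  -1.8] gf 30.0 t 11.45 j6 -2.41 tilt -1.0
```

View pics/c.png

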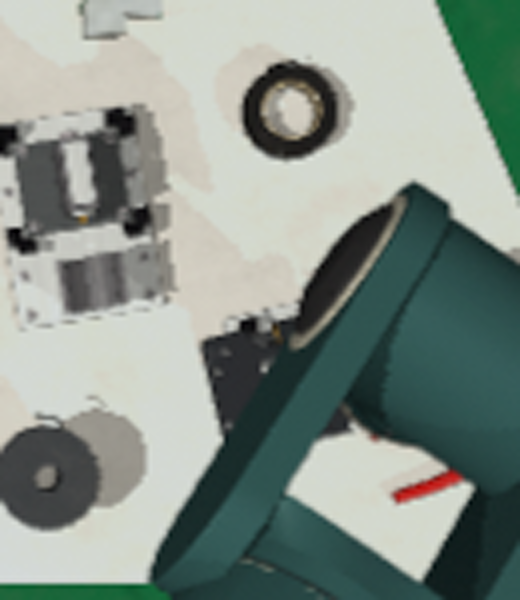

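The arm hides the spare seat, but the slim head and spool stand untouched. I'll lower by force feedback.

```bash
python3 -m handwheel '[[[1.2,-1,5],0],[[0,0,5],0],[[0,0,5],0],[[0,0,4],0],[[0,0,3],0],[[0,0,2],0],[[0,0,2],0],[[0,0,0],0],[[0,0,0],0],[[0,0,0],0]]'
python3 plan.py spare 35
```

```text
time_s: 12.5
ee_pos: [478.4, -309.1, 35.0]
eef_rot: [-0.113, 0.994, -0.0, 0.0]
force: [-0.2, 0.5, -1.7]
gripper_width: 35.5
grip_force: 30.0
pos [ 478.4 -309.1   35. ] turn 0.0 then tool dx -0.2 dy -0.3 dz -0.0 w 35.5 F [-0.2  0.5 -1.7] gf 30.0 t 12.5 j6 -2.42 tilt -1.0
```

```bash
python3 -m handwheel '[[[0,0,0],0],[[0,0,0],0],[[0,0,0],0],[[0,0,0],0],[[0,0,0],0],[[0,0,-10],0],[[0,0,-25],0],[[0,0,-25],0],[[0,0,-25],0],[[0,0,-30],0]]' 93 30
python3 plan.py slim 150
```

```text
time_s: 13.5
ee_pos: [478.1, -308.9, 151.3]
eef_rot: [-0.113, 0.994, 0.0, -0.0]
force: [-1.4, -0.2, 0.6]
gripper_width: 92.9
grip_force: 0.0
pos [ 478.1 -308.9  151.3] turn -0.001 then tool dx -166.3 dy 484.9 dz 1.3 w 92.9 F [-1.4 -0.2  0.6] gf 0.0 t 13.5 j6 -2.42 tilt -1.0
```

```bash
python3 -m handwheel '[[[-5,15,0],0],[[-9.5,28,0],0],[[-9.5,28,0],0],[[-9.5,28,0],0],[[-9.5,28,0],0],[[-9.5,28,0],0],[[-9.5,28,0],0],[[-9.5,28,0],0],[[-9.5,28,0],0],[[-9.5,28,0],0]]'
python3 -m handwheel '[[[-9.5,28,0],0],[[-9.5,28,0],0],[[-9.5,28,0],0],[[-9.5,28,0],0],[[-9.5,28,0],0],[[-9.5,28,0],0],[[-9.5,28,0],0],[[-5,15,0],0],[[0,0,0],0],[[0,0,0],0]]'
python3 plan.py slim 36
python3 -c "
from h import *
p,d=grab_frame('top');cv2.imwrite('pics/d.png',cv2.resize(p[120:270,340:470],None,fx=4,fy=4,interpolation=cv2.INTER_CUBIC))"
```

```text
time_s: 14.5
ee_pos: [506.4, -27.1, 150.2]
eef_rot: [-0.113, 0.994, 0.0, 0.0]
force: [0.6, -0.5, -0.2]
gripper_width: 93.1
grip_force: 0.0
time_s: 15.5
ee_pos: [528.9, 192.7, 149.9]
eef_rot: [-0.113, 0.994, -0.0, -0.0]
force: [-0.1, -0.2, -0.2]
gripper_width: 92.9
grip_force: 0.0
pos [528.9 192.7 149.9] turn -0.0 then tool dx -4.0 dy 7.6 dz 113.9 w 92.9 F [-0.1 -0.2 -0.2] gf 0.0 t 15.5 j6 -1.49 tilt -1.0
```

View pics/d.png

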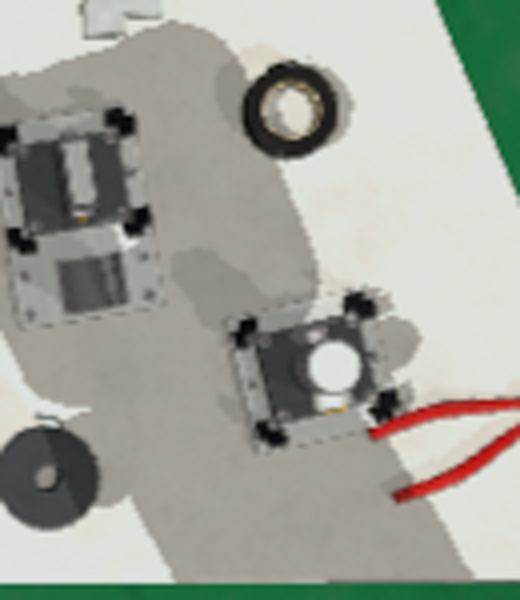

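The round head (crop 332,365) sits down in the spare seat between its four guides, pins down-image. Next is the wide head.

```bash
python3 -m handwheel '[[[-4,7.5,10],0],[[0,0,20],0],[[0,0,20],0],[[0,0,20],0],[[0,0,20],0],[[0,0,0],0],[[0,0,0],0],[[0,0,0],0],[[0,0,0],0],[[0,0,0],0]]'
python3 plan.py slim 36
```

```text
time_s: 16.55
ee_pos: [531.6, 201.4, 60.7]
eef_rot: [-0.113, 0.994, 0.0, 0.001]
force: [0.1, 0.8, -0.0]
gripper_width: 93.0
grip_force: 0.0
pos [531.6 201.4  60.7] turn -0.001 then tool dx 0.7 dy -0.2 dz 24.7 w 93.0 F [ 0.1  0.8 -0. ] gf 0.0 t 16.55 j6 -1.48 tilt -1.0
```

```bash
python3 -m handwheel '[[[0.5,0,10],0],[[0,0,10],0],[[0,0,4.7],0],[[0,0,0],0],[[0,0,0],0],[[0,0,0],0],[[0,0,0],0],[[0,0,0],0],[[0,0,0],0],[[0,0,0],0]]'
python3 -m handwheel '[[[0,0,0],0],[[0,0,0],0],[[0,0,0],0],[[0,0,0],0],[[0,0,0],0],[[0,0,0],0],[[0,0,0],0],[[0,0,0],0],[[0,0,0],0],[[0,0,0],0]]' 20 30
python3 plan.py slim 36
python3 -m handwheel '[[[0,0,-5],0],[[0,0,-10],0],[[0,0,-20],0],[[0,0,-20],0],[[0,0,-20],0],[[0,0,-20],0],[[0,0,-15],0],[[0,0,-5],0],[[0,0,0],0],[[0,0,0],0]]'
python3 plan.py wide 150
```

```text
time_s: 17.55
ee_pos: [530.8, 201.2, 35.3]
eef_rot: [-0.113, 0.994, 0.0, 0.0]
force: [-0.2, -0.2, 0.2]
gripper_width: 92.8
grip_force: 0.0
time_s: 18.55
ee_pos: [530.7, 201.2, 35.2]
eef_rot: [-0.113, 0.994, -0.0, -0.0]
force: [-0.4, 0.2, 0.5]
gripper_width: 49.9
grip_force: 30.0
pos [530.7 201.2  35.2] turn -0.001 then tool dx -0.2 dy -0.2 dz -0.8 w 49.9 F [-0.4  0.2  0.5] gf 30.0 t 18.55 j6 -1.48 tilt -1.0
time_s: 19.55
ee_pos: [530.5, 201.1, 149.3]
eef_rot: [-0.113, 0.994, -0.0, -0.001]
force: [0.5, -0.0, -4.0]
gripper_width: 50.1
grip_force: 30.0
pos [530.5 201.1 149.3] turn 0.381 then tool dx -6.3 dy -161.5 dz -0.7 w 50.1 F [ 0.5 -0.  -4. ] gf 30.0 t 19.55 j6 -1.48 tilt -1.0
```

```bash
python3 -m handwheel '[[[0,0,0],0.095],[[0,0,0],0.095],[[0,0,0],0.095],[[0,0,0],0.096],[[0,-10,0],0],[[-1,-25,0],0],[[-1,-25,0],0],[[-1,-25,0],0],[[-1,-25,0],0],[[-1,-25,0],0]]'
python3 -m handwheel '[[[-1,-20,0],0],[[0,-6,0],0],[[0,0,20],0],[[0,0,25],0],[[0,0,25],0],[[0,0,18],0],[[0,0,0],0],[[0,0,0],0],[[0,0,0],0],[[0,0,0],0]]'
python3 plan.py wide 35.3
```

```text
time_s: 20.55
ee_pos: [514.2, 65.5, 149.6]
eef_rot: [0.076, 0.997, -0.0, -0.0]
force: [0.3, 0.2, -2.3]
gripper_width: 49.7
grip_force: 30.0
time_s: 21.55
ee_pos: [512.4, 41.2, 63.4]
eef_rot: [0.077, 0.997, 0.0, 0.001]
force: [-1.4, -0.3, -1.8]
gripper_width: 49.8
grip_force: 30.0
pos [512.4  41.2  63.4] turn 0.001 then tool dx 0.5 dy -0.8 dz 28.1 w 49.8 F [-1.4 -0.3 -1.8] gf 30.0 t 21.55 j6 -1.39 tilt -1.0
```

```bash
python3 -m handwheel '[[[0.5,-0.8,6],0],[[0,0,6],0],[[0,0,5],0],[[0,0,4],0],[[0,0,3],0],[[0,0,2],0],[[0,0,2],0],[[0,0,0],0],[[0,0,0],0],[[0,0,0],0]]'
python3 plan.py wide 35.2
```

```text
time_s: 22.55
ee_pos: [511.5, 40.5, 35.2]
eef_rot: [0.077, 0.997, -0.0, 0.0]
force: [-4.8, 0.5, 7.6]
gripper_width: 49.7
grip_force: 30.0
pos [511.5  40.5  35.2] turn 0.0 then tool dx -0.2 dy 0.1 dz 0.0 w 49.7 F [-4.8  0.5  7.6] gf 30.0 t 22.55 j6 -1.39 tilt -1.0
```

Down with light contact. Release, rise, on to the slim head.

```bash
python3 -m handwheel '[[[0,0,0],0],[[0,0,0],0],[[0,0,0],0],[[0,0,0],0],[[0,0,0],0],[[0,0,-10],0],[[0,0,-25],0],[[0,0,-25],0],[[0,0,-25],0],[[0,0,-30],0]]' 93 30
python3 plan.py round 150
```

```text
time_s: 23.55
ee_pos: [510.9, 40.5, 150.6]
eef_rot: [0.077, 0.997, -0.0, -0.0]
force: [-0.1, 0.2, 1.1]
gripper_width: 93.1
grip_force: 0.0
pos [510.9  40.5 150.6] turn -0.31 then tool dx -62.3 dy -202.8 dz 0.6 w 93.1 F [-0.1  0.2  1.1] gf 0.0 t 23.55 j6 -1.39 tilt -1.0
```

```bash
python3 -m handwheel '[[[0,0,0],-0.1],[[0,0,0],-0.1],[[0,0,0],-0.11],[[-4,-13,0],0],[[-8,-26,0],0],[[-8,-26,0],0],[[-8,-26,0],0],[[-8,-26,0],0],[[-8,-26,0],0],[[-8,-26,0],0]]'
python3 -m handwheel '[[[-6,-20,0],0],[[-4,-13,0],0],[[0,0,20],0],[[0,0,25],0],[[0,0,20],0],[[0,0,20],0],[[0,0,0],0],[[0,0,0],0],[[0,0,0],0],[[0,0,0],0]]'
python3 plan.py round 36
python3 -c "
from h import *
p,d=grab_frame('top');cv2.imwrite('pics/e.png',cv2.resize(p[150:250,200:330],None,fx=5,fy=5,interpolation=cv2.INTER_CUBIC))"
```

```text
time_s: 24.55
ee_pos: [589.3, -120.5, 149.6]
eef_rot: [-0.075, 0.997, -0.0, 0.0]
force: [1.0, 0.3, 0.6]
gripper_width: 93.1
grip_force: 0.0
time_s: 25.55
ee_pos: [604.3, -149.6, 65.6]
eef_rot: [-0.077, 0.997, -0.0, 0.001]
force: [-0.1, 0.5, 0.4]
gripper_width: 93.4
grip_force: 0.0
pos [ 604.3 -149.6   65.6] turn 0.0 then tool dx 0.6 dy -0.6 dz 29.6 w 93.4 F [-0.1  0.5  0.4] gf 0.0 t 25.55 j6 -2.01 tilt -1.0
```

View pics/e.png

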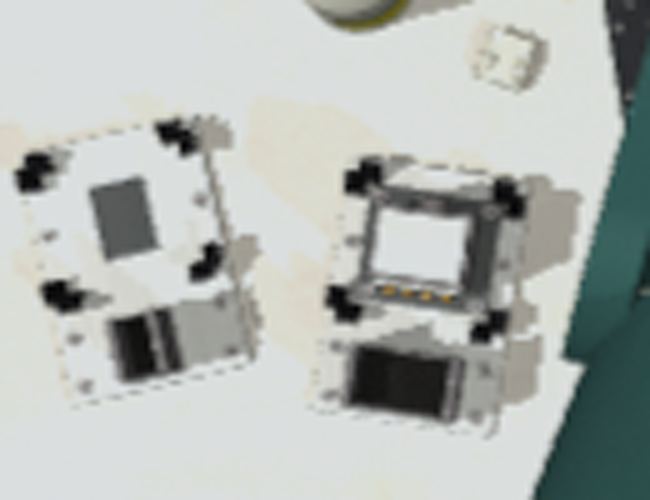

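The wide head (crop 420,245) sits in the wide-channel cradle, pins toward the rest, and the slim cradle (125,215) is empty.

```bash
python3 -m handwheel '[[[0.5,-0.6,12],0],[[0,0,12],0],[[0,0,5.5],0],[[0,0,0],0],[[0,0,0],0],[[0,0,0],0],[[0,0,0],0],[[0,0,0],0],[[0,0,0],0],[[0,0,0],0]]'
python3 -m handwheel '[[[0,0,0],0],[[0,0,0],0],[[0,0,0],0],[[0,0,0],0],[[0,0,0],0],[[0,0,0],0],[[0,0,0],0],[[0,0,0],0],[[0,0,0],0],[[0,0,0],0]]' 5 30
python3 plan.py round 36
python3 -m handwheel '[[[0,0,-5],0],[[0,0,-10],0],[[0,0,-20],0],[[0,0,-20],0],[[0,0,-25],0],[[0,0,-25],0],[[0,0,-20],0],[[0,0,-10],0],[[0,0,0],0],[[0,0,0],0]]'
python3 plan.py slim 170
```

```text
time_s: 26.6
ee_pos: [603.3, -150.2, 34.9]
eef_rot: [-0.078, 0.997, -0.0, 0.0]
force: [-1.0, -0.2, -0.0]
gripper_width: 92.9
grip_force: 0.0
time_s: 27.6
ee_pos: [603.3, -150.2, 34.8]
eef_rot: [-0.077, 0.997, -0.0, 0.0]
force: [0.1, 0.5, -0.6]
gripper_width: 19.9
grip_force: 30.0
pos [ 603.3 -150.2   34.8] turn 0.0 then tool dx -0.4 dy -0.1 dz -1.2 w 19.9 F [ 0.1  0.5 -0.6] gf 30.0 t 27.6 j6 -2.01 tilt -1.0
time_s: 28.6
ee_pos: [603.1, -150.1, 168.9]
eef_rot: [-0.078, 0.997, 0.0, -0.0]
force: [-0.2, -0.9, -3.5]
gripper_width: 20.2
grip_force: 30.0
pos [ 603.1 -150.1  168.9] turn -0.072 then tool dx -8.8 dy 358.3 dz -1.1 w 20.2 F [-0.2 -0.9 -3.5] gf 30.0 t 28.6 j6 -2.01 tilt -1.0
```

```bash
python3 -m handwheel '[[[0,0,0],-0.072],[[5,10,0],0],[[10,26,0],0],[[10,26,0],0],[[5,26,0],0],[[0,26,0],0],[[0,26,0],0],[[-5,26,0],0],[[-5,26,0],0],[[-5,26,0],0]]'
python3 -m handwheel '[[[-5,26,0],0],[[-5,26,0],0],[[-5,26,0],0],[[-5,26,0],0],[[-4,24,0],0],[[0,12,0],0],[[0,0,0],0],[[0,0,0],0],[[0,0,0],0],[[0,0,0],0]]'
python3 plan.py slim 62
```

```text
time_s: 29.6
ee_pos: [538.5, 60.2, 168.9]
eef_rot: [-0.112, 0.994, 0.0, -0.001]
force: [0.6, 0.1, -2.6]
gripper_width: 20.0
grip_force: 30.0
time_s: 30.6
ee_pos: [531.5, 199.8, 169.7]
eef_rot: [-0.113, 0.994, -0.0, 0.0]
force: [0.6, -0.2, -2.6]
gripper_width: 20.0
grip_force: 30.0
pos [531.5 199.8 169.7] turn -0.001 then tool dx 0.3 dy 1.3 dz 107.7 w 20.0 F [ 0.6 -0.2 -2.6] gf 30.0 t 30.6 j6 -1.48 tilt -1.0
```

```bash
python3 -m handwheel '[[[0,1.3,10],0],[[0,0,25],0],[[0,0,25],0],[[0,0,25],0],[[0,0,15],0],[[0,0,7.5],0],[[0,0,0],0],[[0,0,0],0],[[0,0,0],0],[[0,0,0],0]]'
python3 plan.py slim 35
python3 -m handwheel '[[[0,0,6],0],[[0,0,6],0],[[0,0,5],0],[[0,0,4],0],[[0,0,3],0],[[0,0,2],0],[[0,0,1],0],[[0,0,0],0],[[0,0,0],0],[[0,0,0],0]]'
python3 plan.py slim 34.8
```

```text
time_s: 31.6
ee_pos: [531.6, 202.0, 63.2]
eef_rot: [-0.113, 0.994, 0.0, 0.001]
force: [-0.5, 0.1, -2.8]
gripper_width: 20.1
grip_force: 30.0
pos [531.6 202.   63.2] turn 0.0 then tool dx 0.8 dy -0.9 dz 28.2 w 20.1 F [-0.5  0.1 -2.8] gf 30.0 t 31.6 j6 -1.48 tilt -1.0
time_s: 32.6
ee_pos: [531.3, 201.9, 35.5]
eef_rot: [-0.113, 0.994, 0.0, 0.0]
force: [0.8, 0.6, -3.7]
gripper_width: 20.0
grip_force: 30.0
pos [531.3 201.9  35.5] turn 0.0 then tool dx 0.5 dy -0.8 dz 0.7 w 20.0 F [ 0.8  0.6 -3.7] gf 30.0 t 32.6 j6 -1.48 tilt -1.0
```

```bash
python3 -m handwheel '[[[0.4,-0.6,0.5],0],[[0,0,0],0],[[0,0,0],0],[[0,0,0],0],[[0,0,0],0],[[0,0,0],0],[[0,0,0],0],[[0,0,0],0],[[0,0,0],0],[[0,0,0],0]]'
python3 -m handwheel '[[[0,0,0],0],[[0,0,0],0],[[0,0,0],0],[[0,0,0],0],[[0,0,0],0],[[0,0,-10],0],[[0,0,-25],0],[[0,0,-25],0],[[0,0,-25],0],[[0,0,-30],0]]' 93 30
python3 plan.py spare 150
```

```text
time_s: 33.6
ee_pos: [530.9, 201.2, 34.8]
eef_rot: [-0.113, 0.994, 0.0, -0.0]
force: [0.8, -0.9, -3.0]
gripper_width: 19.9
grip_force: 30.0
time_s: 34.6
ee_pos: [530.6, 201.1, 151.1]
eef_rot: [-0.113, 0.994, -0.0, -0.0]
force: [0.6, 0.0, 0.3]
gripper_width: 91.7
grip_force: 0.0
pos [530.6 201.1 151.1] turn 0.001 then tool dx 165.1 dy -485.8 dz 1.1 w 91.7 F [0.6 0.  0.3] gf 0.0 t 34.6 j6 -1.48 tilt -1.0
```

```bash
python3 -m handwheel '[[[5,-15,0],0],[[9.5,-28,0],0],[[9.5,-28,0],0],[[9.5,-28,0],0],[[9.5,-28,0],0],[[9.5,-28,0],0],[[9.5,-28,0],0],[[9.5,-28,0],0],[[9.5,-28,0],0],[[9.5,-28,0],0]]'
python3 -m handwheel '[[[9.5,-28,0],0],[[9.5,-28,0],0],[[9.5,-28,0],0],[[9.5,-28,0],0],[[9.5,-28,0],0],[[9.5,-28,0],0],[[9.5,-28,0],0],[[5,-15,0],0],[[0,0,0],0],[[0,0,0],0]]'
python3 plan.py spare 36
python3 -c "
from h import *
p,d=grab_frame('top');cv2.imwrite('pics/f.png',cv2.resize(p[150:250,200:330],None,fx=5,fy=5,interpolation=cv2.INTER_CUBIC))"
```

```text
time_s: 35.6
ee_pos: [502.3, -80.7, 149.9]
eef_rot: [-0.113, 0.994, -0.0, 0.0]
force: [0.7, -0.5, -0.2]
gripper_width: 93.3
grip_force: 0.0
time_s: 36.6
ee_pos: [480.6, -300.6, 149.6]
eef_rot: [-0.113, 0.994, 0.0, -0.0]
force: [-0.2, 0.6, 0.4]
gripper_width: 92.8
grip_force: 0.0
pos [ 480.6 -300.6  149.6] turn 0.001 then tool dx 3.9 dy -8.1 dz 113.6 w 92.8 F [-0.2  0.6  0.4] gf 0.0 t 36.6 j6 -2.4 tilt -1.0
```

View pics/f.png

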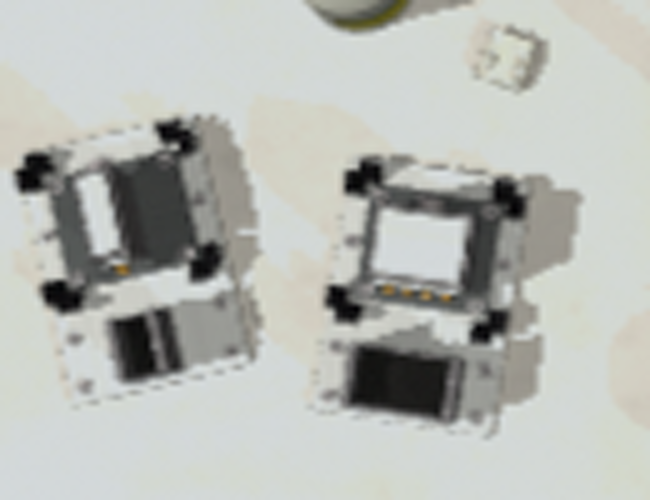

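The slim head (crop 95,215) and the wide head (420,245) both sit in their own cradles. Now the round head.

```bash
python3 -m handwheel '[[[4,-8,10],0],[[0,0,20],0],[[0,0,25],0],[[0,0,25],0],[[0,0,15],0],[[0,0,0],0],[[0,0,0],0],[[0,0,0],0],[[0,0,0],0],[[0,0,0],0]]'
python3 plan.py spare 36
python3 -m handwheel '[[[0,0,10],0],[[0,0,5],0],[[0,0,3],0],[[0,0,0],0],[[0,0,0],0],[[0,0,0],0],[[0,0,0],0],[[0,0,0],0],[[0,0,0],0],[[0,0,0],0]]'
python3 plan.py spare 36
```

```text
time_s: 37.65
ee_pos: [478.9, -309.9, 55.5]
eef_rot: [-0.113, 0.994, -0.0, 0.0]
force: [-0.1, 0.3, -1.0]
gripper_width: 93.0
grip_force: 0.0
pos [ 478.9 -309.9   55.5] turn 0.001 then tool dx 0.2 dy 0.6 dz 19.5 w 93.0 F [-0.1  0.3 -1. ] gf 0.0 t 37.65 j6 -2.42 tilt -1.0
time_s: 38.65
ee_pos: [478.7, -309.7, 36.8]
eef_rot: [-0.113, 0.994, -0.0, 0.0]
force: [-0.3, -0.1, 0.3]
gripper_width: 92.9
grip_force: 0.0
pos [ 478.7 -309.7   36.8] turn 0.001 then tool dx -0.0 dy 0.4 dz 0.8 w 92.9 F [-0.3 -0.1  0.3] gf 0.0 t 38.65 j6 -2.42 tilt -1.0
```

```bash
python3 -m handwheel '[[[0,0,1],0],[[0,0,0],0],[[0,0,0],0],[[0,0,0],0],[[0,0,0],0],[[0,0,0],0],[[0,0,0],0],[[0,0,0],0],[[0,0,0],0],[[0,0,0],0]]' 10 30
python3 plan.py spare 36
python3 -m handwheel '[[[0,0,-5],0],[[0,0,-10],0],[[0,0,-20],0],[[0,0,-20],0],[[0,0,-20],0],[[0,0,-20],0],[[0,0,-15],0],[[0,0,-5],0],[[0,0,0],0],[[0,0,0],0]]'
python3 plan.py round 150
```

```text
time_s: 39.65
ee_pos: [478.7, -309.6, 35.8]
eef_rot: [-0.113, 0.994, 0.0, 0.0]
force: [-1.0, 0.7, 0.2]
gripper_width: 35.5
grip_force: 30.0
pos [ 478.7 -309.6   35.8] turn 0.001 then tool dx -0.0 dy 0.3 dz -0.2 w 35.5 F [-1.   0.7  0.2] gf 30.0 t 39.65 j6 -2.42 tilt -1.0
time_s: 40.65
ee_pos: [478.4, -309.5, 149.8]
eef_rot: [-0.113, 0.994, 0.0, -0.0]
force: [0.1, -0.4, -1.8]
gripper_width: 35.7
grip_force: 30.0
pos [ 478.4 -309.5  149.8] turn 0.072 then tool dx -148.5 dy 137.9 dz -0.2 w 35.7 F [ 0.1 -0.4 -1.8] gf 30.0 t 40.65 j6 -2.42 tilt -1.0
```

```bash
python3 -m handwheel '[[[0,0,0],0.072],[[-8,8,0],0],[[-18,17,0],0],[[-20,18,0],0],[[-20,18,0],0],[[-20,18,0],0],[[-20,18,0],0],[[-20,18,0],0],[[-14,14,0],0],[[-8,8,0],0]]'
python3 -m handwheel '[[[0,0,10],0],[[0,0,25],0],[[0,0,25],0],[[0,0,18],0],[[0,0,9],0],[[0,0,0],0],[[0,0,0],0],[[0,0,0],0],[[0,0,0],0],[[0,0,0],0]]'
python3 plan.py round 35.6
```

```text
time_s: 41.65
ee_pos: [604.4, -149.5, 149.9]
eef_rot: [-0.079, 0.997, 0.0, -0.001]
force: [-0.6, 0.2, -2.1]
gripper_width: 35.3
grip_force: 30.0
time_s: 42.65
ee_pos: [603.9, -151.5, 64.4]
eef_rot: [-0.078, 0.997, -0.0, 0.0]
force: [0.5, 1.1, -2.1]
gripper_width: 35.5
grip_force: 30.0
pos [ 603.9 -151.5   64.4] turn 0.0 then tool dx -0.0 dy 1.2 dz 28.8 w 35.5 F [ 0.5  1.1 -2.1] gf 30.0 t 42.65 j6 -2.01 tilt -1.0
```

```bash
python3 -m handwheel '[[[0,1,6],0],[[0,0,6],0],[[0,0,5],0],[[0,0,4],0],[[0,0,3],0],[[0,0,2.5],0],[[0,0,2],0],[[0,0,0],0],[[0,0,0],0],[[0,0,0],0]]'
python3 plan.py round 35.6
```

```text
time_s: 43.65
ee_pos: [603.7, -150.5, 35.8]
eef_rot: [-0.078, 0.997, -0.0, 0.0]
force: [-2.7, 0.3, 5.9]
gripper_width: 35.2
grip_force: 30.0
pos [ 603.7 -150.5   35.8] turn 0.0 then tool dx -0.1 dy 0.2 dz 0.2 w 35.2 F [-2.7  0.3  5.9] gf 30.0 t 43.65 j6 -2.01 tilt -1.0
```

Release, rise, and swing left so the cameras see everything.

```bash
python3 -m handwheel '[[[0,0,0],0],[[0,0,0],0],[[0,0,0],0],[[0,0,0],0],[[0,0,0],0],[[0,0,-10],0],[[0,0,-30],0],[[0,0,-40],0],[[0,0,-40],0],[[0,0,-40],0]]' 93 30
python3 -m handwheel '[[[10,0,-30],0],[[30,0,0],0],[[40,0,0],0],[[40,0,0],0],[[40,0,0],0],[[40,20,0],0],[[20,40,0],0],[[0,45,0],0],[[0,45,0],0],[[0,45,0],0]]'
python3 -m handwheel '[[[0,45,0],0],[[0,45,0],0],[[0,45,0],0],[[0,45,0],0],[[0,45,0],0],[[0,45,0],0],[[0,30,0],0],[[0,0,0],0],[[0,0,0],0],[[0,0,0],0]]'
python3 - <<'E'
from h import *
p,d=grab_frame("top");cv2.imwrite("pics/g.png",cv2.resize(p[120:270,190:450],None,fx=3,fy=3,interpolation=cv2.INTER_CUBIC))
P=cloud("top",d);P0=cloud("top",np.load("top.npy"))
from scipy.ndimage import label
S={"slim":(531,201,.227),"wide":(511.7,40.5,-.155),"round":(603.8,-150.3,.155)}
for n,(x,y,w) in S.items():
    q=P[(np.hypot(P[...,0]-x,P[...,1]-y)<38)&(P[...,2]>60)&(P[...,2]<90)]
    c=np.cos(w),np.sin(w);l=np.stack([(q[:,0]-x)*c[0]+(q[:,1]-y)*c[1],-(q[:,0]-x)*c[1]+(q[:,1]-y)*c[0]],1)
    print(n,len(q),"top z",np.median(q[:,2]).round(1),q[:,2].std().round(2),"local min/max",l.min(0).round(),l.max(0).round())
for o in["wire_spool","spirit_bottle","tape_roll"]:
    print(o,[np.round(x["bbox"]).tolist() for x in silhouettes("top",o)[:1]])
E
```

```text
time_s: 44.65
ee_pos: [603.3, -150.4, 197.8]
eef_rot: [-0.078, 0.997, -0.0, 0.0]
force: [0.3, -1.1, -0.3]
gripper_width: 92.9
grip_force: 0.0
time_s: 45.65
ee_pos: [355.1, 9.4, 226.3]
eef_rot: [-0.077, 0.997, -0.0, 0.001]
force: [0.8, -0.6, -0.2]
gripper_width: 93.3
grip_force: 0.0
time_s: 46.65
ee_pos: [309.8, 303.9, 225.7]
eef_rot: [-0.077, 0.997, 0.0, 0.0]
force: [0.7, -0.6, 0.3]
gripper_width: 93.2
grip_force: 0.0
slim 162 top z 72.6 3.98 local min/max [-27. -12.] [21.  9.]
wide 312 top z 73.2 3.49 local min/max [-20. -27.] [20. 23.]
round 163 top z 73.7 3.42 local min/max [-19. -19.] [16. 16.]
wire_spool [[352.0, 240.0, 28.0, 25.0]]
spirit_bottle [[270.0, 142.0, 26.0, 29.0]]
tape_roll []
```

View pics/g.png

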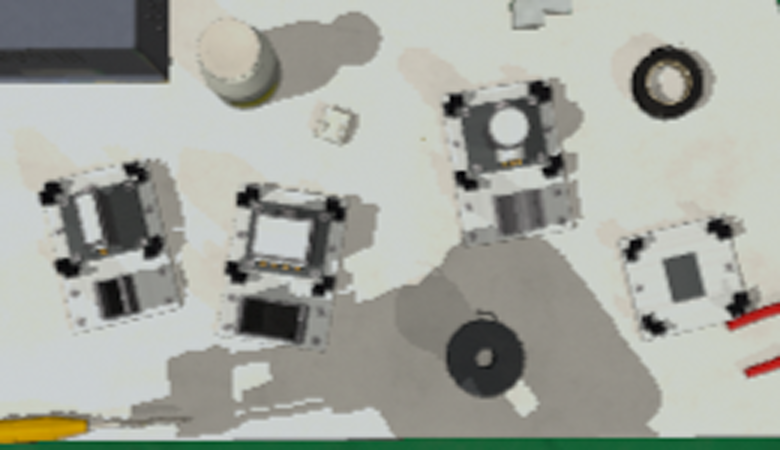

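All three heads are in their own cradles, at (90,220), (283,238) and (508,125) in the crop. Their tops are about 73 mm up, as before, and the spool, bottle and tape roll have not moved.

```bash
python3 -c "
from bench import order
print(order.job_done())"
```

```text
the job is handed in; nothing more can be done
None
```

I put the wide, slim and round heads in their matching cradles, pins toward the rests; the final picture shows all three fully down and the spool, bottle and tape roll unmoved. I handed the job in at about 47 s, but the hand-in returned no verdict.

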